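Lock the tube rack and show the blue-capped tube to the inspection camera

ROBOT

A 6-joint arm with a two-finger parallel gripper is mounted at the origin on a cart in front of the work surface, level with it; the furniture and walls round the work are solid. World frame = base frame: x ahead of the robot, y to its left, z up, the work surface at z = 0. Lengths are in m, angles in degrees, forces in N, time in s.
With the tool pointing down it reaches from about 0.375 to 0.9 m from the base axis. Payload 3.1 kg.
Tool frame: the origin (TCP) lies at the very end of the fingers, on their centre line; the grasp point (between the pads) lies 19 mm behind it; z points along the fingers, y is the direction in which the jaws open and shut (so a half turn about z gives the same grasp; the last joint's range is limited). The gripper opens to 87 mm and grips with 3 to 60 N. Pads are 19 mm wide; open, the fingers measure 117 mm over their backs; the gripper's body (75 mm by 190 mm) begins 51 mm behind the grasp point.
Start: joints at [64.773, 30.224, 82.088, -0, 67.689, -10.227], TCP at [0.162, 0.604, 0.223] pointing down, gripper open.
Joint ranges: [-176.69, 176.69], [-43.24, 126.21], [12.49, 139.97], [-82, 262], [0, 151.66], [-163.58, 163.58]. Speed limits (degrees/s): [159.86, 159.86, 180, 180, 180, 180].

INTERFACE

Orientations are given as a 3x3 rotation matrix whose columns are the frame's x, y, z axes.
In Python, from rig import readout, capture, camera_model, bot, spot_in, regions_of gives the robot as it stands.
- The arm moves only by the tool send_rows, never from a script. Its argument "moves" is a list that holds one entry, the list of rows, each a list of 7 numbers: the turn, a rotation vector about the tool's x, y, z in degrees, then the shift along the tool's x, y, z in cm, then the opening, from -1 (shut) to 1 (fully open). A call has exactly 5 rows; each row shifts and turns the commanded pose from where the row before left it, along the tool's axes as they then stand; what a row does not reach is not made up. A row lasts 1/10 s, in which the tool goes at most 50 mm and 8.59 degrees, less where a joint would pass 70% of its speed; a pose out of reach is approached as far as the arm can. A call with a gripper value outside its range is refused whole. The fingers move at their own pace and stop on an object; the grip force is fixed at half the most. Time passes only in rows, so rows that do not move let the fingers close, or fill a call up. It gives the time, the measured TCP pose, the force and the opening at its end, in the units of the state.
- readout.read_state(): the state, without advancing time (a new reading comes with each control period).
- capture(name): name is "side" or "top" or "wrist"; returns the picture (400x640x3 uint8, blue, green, red); there is no depth.
- camera_model(name): a dict with "camera_matrix" (3x3 intrinsics, pixels), "k1" (the pictures are not rectified: a ray, as slopes to the right and down, at radius r is drawn at 1 + k1 r^2 times it, then the intrinsics apply), "pose" (4x4, takes a point from camera to world coordinates). Camera axes: x right, y up, looking along -z (the intrinsics and any distortion apply to the point x, -y, -z); pixel columns grow to the right and rows downward; lengths in m; the calibration is good to about 2 mm. A picture is of the moment at which its call begins: read the wrist's pose just before it. camera_model takes no time and is no camera call; for the wrist camera it gives the pose at the moment of the call.
- bot.hand_in(): hands the job in, once; it reports no verdict.
Trained networks look in the newest picture that a camera, given by its name, has taken for a name from the list of things; names that differ only in an ending like _2 or _b are one class to them, and where a whole thing is asked for, a point or a joint stands for the part that bears it (a point fixed in the world has none). Each returns a list of dicts, best first, with "p" (0 to 1); they miss things now and then, are a little off and sometimes report something else, mostly with a low value. They report only what shows in the picture. A call takes as long as a camera call.
- spot_in(camera, thing): "location" ([x, y, z] in m, in world coordinates, good to about 4 mm: the middle of the surface that is visible of it).
- regions_of(camera, thing): "mask" (400x640 bool, what is visible of it).
The state is a dict: "time_s": time; "joint_positions": joint angles; "qvel": joint speeds; "tau": joint torques, N m; "position": TCP position; "tcp_rot": TCP orientation; "force": force on the tool from outside, world axes, zero at the start; "moment": the same for the moment, N m; "opening": opening from 0.0 (shut) to 1.0 (fully open).
Only numpy, scipy, OpenCV 4.12 (cv2) and the standard library are available. Lean on these libraries where they do the work, as an engineer would, in place of code of your own. Each camera call takes 0.05 s, during which the arm holds its last target. There are 200 camera calls.

TASK

Swing the orange keeper bar of the tube rack fully shut, past its sprung catch, so that the rear row of tubes is locked in; only then lift the blue-capped tube out of the front row and present it to the inspection camera: cap up, its middle at the focus point (200 mm above the desk, straight over the yellow cross on the camera's foot plate), leaned back by 25 degrees so that the tube is square to the lens's line of sight, nothing else touching it. The job finishes while the gripper holds the tube still there (do not put it down or let go); leave the bar shut, the red-capped tubes in their wells and the other things on the desk where they are.

Things in the scene. Friction and masses are not known exactly. Their poses are not given: they have to be found in the camera images.
- red_tube_a_mid (a point): the middle of a tube with a red cap, else the same as the blue one; it stands in a front well and stays there
- red_tube_b_mid (a point): the middle of a tube with a red cap, else the same as the blue one; it stands in a front well and stays there
- red_tube_c_mid (a point): the middle of a tube with a red cap, else the same as the blue one; it stands in a rear well, under the keeper bar once that is shut and stays there
- red_tube_d_mid (a point): the middle of a tube with a red cap, else the same as the blue one; it stands in a rear well, under the keeper bar once that is shut and stays there
- red_tube_e_mid (a point): the middle of a tube with a red cap, else the same as the blue one; it stands in a rear well, under the keeper bar once that is shut and stays there
- note_block_mid (a point): the middle of a loose yellow note block, 76 x 76 x 22 mm, a bystander
- label_roll_mid (a point): the middle of a loose white label roll lying flat, 84 mm across and 38 mm high, a bystander
- mug_mid (a point): the middle of a loose white mug, 79 mm across, 89 mm high, a bystander
- transport_rack: tube rack: grey block 104 x 212 x 40 mm (own x, y, z), fixed to the desk. Origin: centre of its underside. Square wells 18 mm wide, 34 mm deep: front row (blue stripe, robot's side) at x = -26 mm, rear row at x = +26 mm, each at y = -50, 0, +50 mm. In line with the rear row stand two 18 mm thick posts about 108 mm high: the bar's hinge at y = -88 mm, the catch at y = +88 mm
- keeper_bar (a joint): angle of the orange keeper bar, rad: 0 = shut on its stop, over the rear row; grows as it swings level to the rack's +x (0.7 to 1.1 at the start, at most 1.3). Bar 16 mm wide, 8 thick, underside 109 mm above the desk. It turns with light friction and stays where left; over the last 0.09 rad it rides over a sprung ball (about 3 N at the knob, dead point at 0.05), which then holds it shut
- knob_grip (a point): on the axis of the black upright round knob at the bar's free end, 19 mm below the knob's top, 143 mm above the desk, 176 mm from the hinge axis; moves with the bar. The knob is 18 mm thick and stands from the bar's top (117 mm above the desk) up to 162 mm
- bar_hinge (a point): point on the upright hinge axis of the keeper bar, 143 mm above the desk, as high as knob_grip. With the bar shut, the knob lies 176 mm from here along the rack's +y
- blue_tube_mid (a point): middle (half-way up) of the blue-capped tube, in one of the three front wells: 99 mm long, 16 mm thick, 16 g; cap 19 mm wide over the top 24 mm (fingers close to 16 mm, also on the cap; the top 15 mm gives no grip). z axis: along the tube to the cap. In the well this point is 55 mm above the desk and the tube stands 65 mm out of the rack. Grip it 10 to 25 mm above this point, from above
- inspection_camera: camera stand, fixed: grey foot plate 255 x 90 x 8 mm with a yellow cross, column 20 mm thick 190 mm behind the cross, white camera head with a black lens (42 mm across) looking back over the cross, towards the robot, 25 degrees down. Origin: on the desk below the cross; x axis: level, from the cross to the column
- focus (a point): focus point in the air: 200 mm above the desk straight over the yellow cross, 130 mm in front of the lens glass on its axis. Its x axis points along the line of sight up to the lens; its z axis is square to that: up, leaned 25 degrees away from the camera (towards the robot's side). The tube shall be parallel to this z axis, cap up
- blue_tube: the blue-capped tube itself; origin at the centre of its round foot, 49.5 mm below blue_tube_mid, z axis towards the cap

How it is judged (in metres and radians):
On the way, in this order (a step that is already met when the one before it is completed fails the run):
1. the keeper bar is swung shut past its catch while the blue-capped tube still stands in the rack (value of joint keeper_bar below 0.03 rad and distance of blue_tube_mid from where it was at the start of the episode below 0.015 m), for 0.2 s.
2. the blue-capped tube is lifted clear of the rack in the gripper, the bar still shut (value of joint keeper_bar below 0.03 rad and height (world z) of blue_tube_mid above 0.12 m and contact force between blue_tube and the fingers above 0.5 N), for 0.2 s.
At the end, for the whole second after the job is handed in: Gripper holds the blue-capped tube still, cap up: middle within 20 mm of the focus, axis within 0.17 rad of the focus z axis, touching neither rack nor camera; bar within 0.03 rad of shut; red-capped tubes within 15 mm and other loose things within 30 mm of their start (distance between blue_tube_mid and focus below 0.02 m and angle between the z axis of blue_tube_mid and the z axis of focus, either way round below 0.17 rad and angle between blue_tube_mid's own z axis and vertical below 0.9 rad and contact force between blue_tube and the fingers above 0.5 N and contact force between blue_tube and transport_rack below 0.02 N and contact force between blue_tube and inspection_camera below 0.02 N and linear speed of blue_tube below 0.02 m/s and angular speed of blue_tube below 0.2 rad/s and value of joint keeper_bar below 0.03 rad and distance of each of red_tube_a_mid, red_tube_b_mid, red_tube_c_mid, red_tube_d_mid, red_tube_e_mid from where it was at the start of the episode below 0.015 m and distance of each of note_block_mid, label_roll_mid, mug_mid from where it was at the start of the episode below 0.03 m); the arm keeps its last pose, push and grip.
It fails at once if a red-capped tube is pulled out or pushed away (more than 30 mm) (distance of any of red_tube_a_mid, red_tube_b_mid, red_tube_c_mid, red_tube_d_mid, red_tube_e_mid from where it was at the start of the episode above 0.03 m).
It fails at once if a bystander (note block, label roll, mug) is pushed more than 30 mm (distance of any of note_block_mid, label_roll_mid, mug_mid from where it was at the start of the episode above 0.03 m).
It fails at once if the blue-capped tube is taken out before the bar is shut, or the bar is opened again (height (world z) of blue_tube_mid above 0.1 m and value of joint keeper_bar above 0.09 rad).
It also fails if it takes over 51 s, if anything falls off the work surface, if the arm or the gripper's body presses on something with over 40 N, if the wrist force passes 120 N, or if a joint passes its speed limit or range.

## Working session

There is one attempt and no reset: what is moved stays moved. The work goes in short steps, Python scripts to look and compute and a tool call to move; the robot and the scene stay as the last step left them, time stands still between calls to the robot, and variables do not carry over. Pictures are saved under pics/ and viewed, about 8 in all and at most 12, crops included, and the job is handed in when it is done.

Besides the shell and the picture viewer there is one more tool, called after "Call:" as a command line: name --argument value ..., lists and objects as JSON in quotes. send_rows: Moves the arm, as the interface text tells. Its arguments: {"type":"object","properties":{"moves":{"type":"array","items":{"type":"array","items":{"type":"array","items":{"type":"number"}}}}},"required":["moves"]}

```bash
ls; mkdir -p pics
cat > h.py <<'E'
import numpy as np, cv2
from rig import readout, capture, camera_model, bot, spot_in, regions_of
def proj(c,P):
    m=camera_model(c); T=np.linalg.inv(np.array(m["pose"])); p=T[:3,:3]@np.array(P)+T[:3,3]
    s=np.array([p[0],-p[1]])/-p[2]; s=s*(1+m["k1"]*(s@s)); K=np.array(m["camera_matrix"])
    return (K@[s[0],s[1],1])[:2]
def atz(c,uv,z):
    m=camera_model(c); K=np.array(m["camera_matrix"]); d=np.linalg.solve(K,[uv[0],uv[1],1])[:2]; s=d.copy()
    for _ in range(20): s=d/(1+m["k1"]*(s@s))
    T=np.array(m["pose"]); r=T[:3,:3]@[s[0],-s[1],-1]; return T[:3,3]+r*(z-T[2,3])/r[2]
E
python3 - <<'E'
from h import *
for c in ("side","top"):
    im=capture(c); cv2.imwrite(f"pics/{c}0.png",im)
    print(c,np.round(camera_model(c)["pose"],3).tolist())
    for t in ["blue_tube","red_tube_a_mid","transport_rack","keeper_bar","knob_grip","inspection_camera","note_block_mid","label_roll_mid","mug_mid"]:
        for r in spot_in(c,t)[:6]: print(t,np.round(r["location"],3),round(r["p"],2),np.round(proj(c,r["location"])))
print(readout.read_state())
E
```

```text
pics
side [[0.908, 0.177, -0.379, 0.08], [-0.418, 0.358, -0.835, -0.98], [-0.012, 0.917, 0.399, 0.621], [0.0, 0.0, 0.0, 1.0]]
blue_tube [0.45  0.178 0.075] 0.6 [281. 204.]
red_tube_a_mid [0.454 0.125 0.079] 0.44 [287. 208.]
transport_rack [0.483 0.06  0.043] 0.9 [302. 223.]
keeper_bar [0.592 0.116 0.121] 0.63 [323. 192.]
knob_grip [0.592 0.118 0.116] 0.48 [323. 193.]
knob_grip [ 0.711 -0.222  0.01 ] 0.26 [405. 256.]
inspection_camera [ 0.711 -0.223  0.009] 0.67 [405. 256.]
inspection_camera [0.482 0.061 0.039] 0.52 [301. 224.]
inspection_camera [ 0.437 -0.403  0.036] 0.3 [358. 312.]
note_block_mid [0.436 0.394 0.021] 0.7 [262. 197.]
note_block_mid [0.592 0.119 0.119] 0.35 [323. 192.]
label_roll_mid [0.449 0.178 0.073] 0.69 [281. 205.]
label_roll_mid [ 0.437 -0.403  0.04 ] 0.63 [358. 311.]
mug_mid [0.626 0.412 0.061] 0.55 [302. 180.]
mug_mid [0.591 0.117 0.119] 0.43 [323. 192.]
mug_mid [0.484 0.059 0.043] 0.23 [302. 224.]
top [[0.057, 0.977, -0.207, 0.256], [-0.998, 0.057, -0.007, 0.003], [0.005, 0.207, 0.978, 1.423], [0.0, 0.0, 0.0, 1.0]]
blue_tube [0.454 0.183 0.102] 0.39 [266. 226.
[... 644 characters left out ...]
  8.20866101e+01, -3.39399784e-04,
        6.76893649e+01, -1.02288420e+01]), 'qvel': array([ 0.0212371 , -0.00341337, -0.0176302 , -0.06324528, -0.02477358,
       -0.01836989]), 'tau': array([-1.59603365e-03, -4.40026867e+01, -1.76988566e+01,  6.32087700e-02,
        5.04270382e-02, -3.91809431e-05]), 'position': array([0.16173531, 0.60369938, 0.22258519]), 'tcp_rot': array([[-9.65931252e-01,  2.58798794e-01,  3.01196542e-05],
       [ 2.58798795e-01,  9.65931251e-01,  5.10693464e-05],
       [-1.58768300e-05,  5.71244079e-05, -9.99999998e-01]]), 'force': array([-0.50445097, -0.25344657,  0.82135304]), 'moment': array([-0.03298934,  0.05408032, -0.00197988]), 'opening': 0.9972409812751317}
```

```bash
python3 -c "
import cv2,numpy as np
a=cv2.imread('pics/side0.png');b=cv2.imread('pics/top0.png')
print(a.shape)"
```

```text
(400, 640, 3)
```

View pics/side0.png

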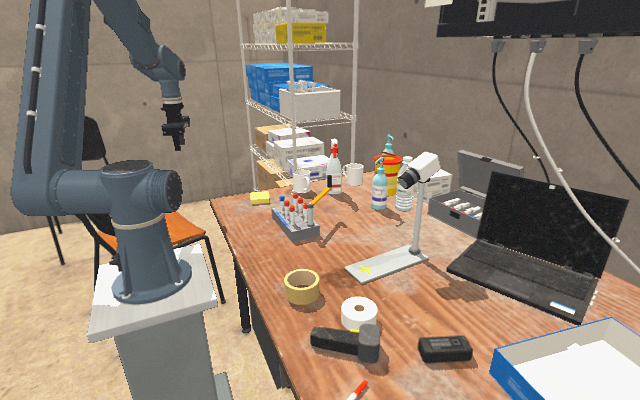

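View pics/top0.png

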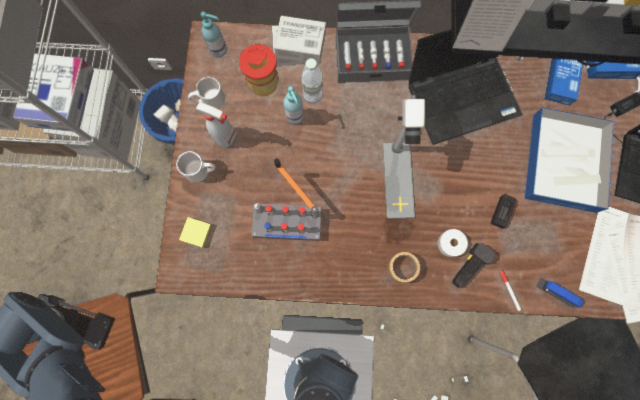

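The side view shows the rack around (297,220) and the camera stand at (400,265). The top view shows the rack at (287,222) with the blue cap at its left end (266,226), the bar's knob at (277,163), the hinge near (316,208) and the cross at (400,205). I'll zoom in for pixels.

Run:
```python
import cv2
a=cv2.imread('pics/top0.png')
cv2.imwrite('pics/z1.png',cv2.resize(a[150:250,240:340],None,fx=6,fy=6,interpolation=cv2.INTER_CUBIC))
cv2.imwrite('pics/z2.png',cv2.resize(a[95:225,370:450],None,fx=4.6,fy=4.6,interpolation=cv2.INTER_CUBIC))
```

```text
(no output)
```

View pics/z1.png

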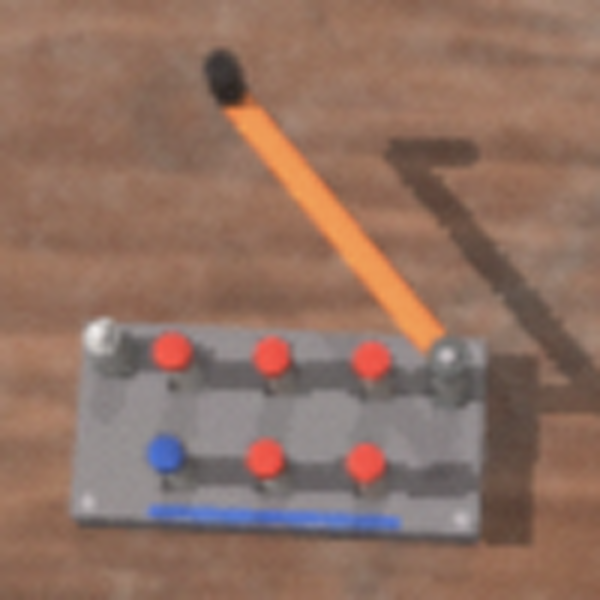

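View pics/z2.png

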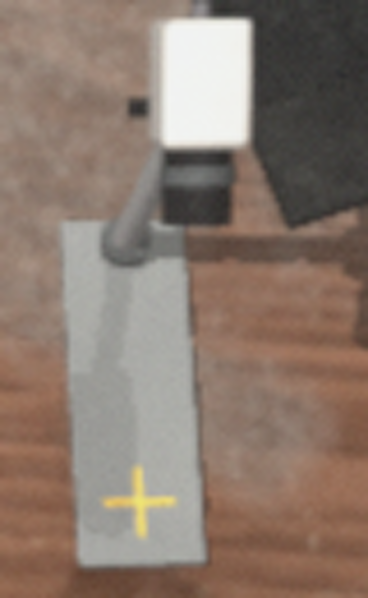

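```bash
cat > scene.py <<'E'
from h import *
c1=lambda u,v:((u+.5)/6-.5+240,(v+.5)/6-.5+150)
c2=lambda u,v:((u+.5)/4.6-.5+370,(v+.5)/4.6-.5+95)
W=np.array([[26,50],[26,0],[26,-50],[-26,50],[-26,0],[-26,-50]])/1000
caps=np.array([atz("top",c1(*p),.1045)[:2] for p in [(172,352),(272,356),(372,361),(165,453),(266,459),(366,463)]])
A=W-W.mean(0);B=caps-caps.mean(0)
th=np.arctan2((A[:,0]*B[:,1]-A[:,1]*B[:,0]).sum(),(A*B).sum())
R=np.array([[np.cos(th),-np.sin(th)],[np.sin(th),np.cos(th)]]); O=caps.mean(0)-R@W.mean(0)
rk=lambda x,y:O+R@np.array([x,y])
hinge=rk(.026,-.088); blue=rk(-.026,.05); shut=rk(.026,.088)
E
python3 - <<'E'
from scene import *
print("th",np.degrees(th),O,"res mm",np.round((caps-(O+W@R.T))*1000,1).tolist())
print("hinge",hinge,"blue",blue,"knobshut",shut)
k=atz("top",c1(220,66),.162)[:2]; print("knob",k,np.linalg.norm(k-hinge)); v=R.T@(k-hinge); print("bar angle",np.arctan2(v[0],v[1]))
q=[atz("top",c2(*p),.008)[:2] for p in [(62,222),(185,222),(206,563),(78,567)]]
print("plate",np.round(q,4).tolist()); cr=atz("top",c2(140,502),.008); print("cross",cr)
d=(q[0]+q[1]-q[2]-q[3]); print("camyaw",np.degrees(np.arctan2(d[1],d[0])))
for a,b in ((q[0],q[3]),(q[1],q[2])): print(np.degrees(np.arctan2(*(a-b)[::-1])),np.linalg.norm(a-b))
# side view check
for P in ([*blue,.1045],[*k,.162],[*cr[:2],.008],[*rk(.026,-.05),.1045]): print(np.round(proj("side",P),1))
a=cv2.imread('pics/side0.png'); cv2.imwrite('pics/z3.png',cv2.resize(a[170:300,260:440],None,fx=4,fy=4,interpolation=cv2.INTER_CUBIC))
E
```

```text
th 0.6719011656374736 [0.48283419 0.13148821] res mm [[-0.3, 0.2], [-0.0, 0.1], [-0.2, 0.0], [0.5, -0.0], [-0.1, -0.3], [0.2, 0.1]]
hinge [0.50986435 0.04379915] blue [0.45624965 0.18117988] knobshut [0.50780046 0.21978705]
knob [0.64048924 0.16266431] 0.17661197825213829
bar angle 0.844225277001413
plate [[0.7698, -0.1676], [0.7752, -0.2567], [0.5252, -0.2758], [0.5172, -0.1864]]
cross [ 0.56604015 -0.22866768  0.008     ]
camyaw 4.315304669411268
4.259527171951662 0.2533704352084989
4.371663395290893 0.25075742278362617
[282.  196.1]
[329.6 175.1]
[365.8 269.4]
[306.  203.5]
```

View pics/z3.png

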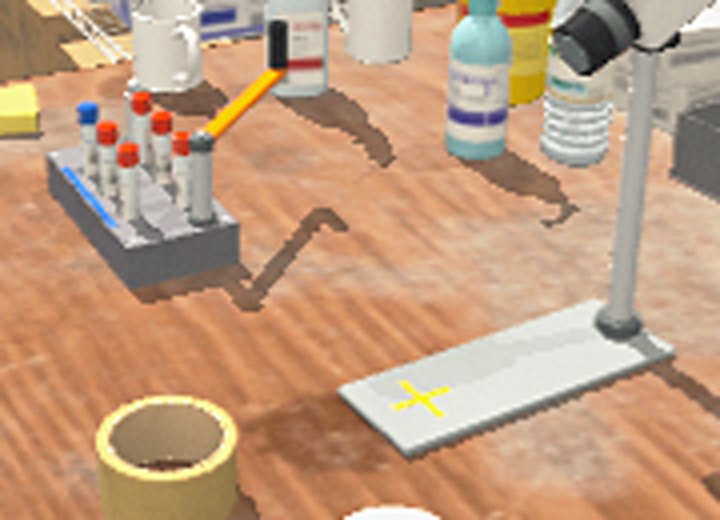

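The reprojections match the side picture: blue (282,196), knob (330,175), cross (366,269). The rack fit residual is at most 0.5 mm. I'll turn the jaw square to the bar's swing and go above the knob.

Call:
send_rows --moves '[[[0,0,8.18,0,0,0,0],[0,0,8.18,0,0,0,0],[0,0,8.18,0,0,0,0],[0,0,8.18,0,0,0,0],[0,0,8.18,0,0,0,0]]]'

```text
time_s: 1.5
position: [0.1617, 0.6037, 0.2226]
tcp_rot: [[-0.556, 0.831, -0.0], [0.831, 0.556, 0.0], [0.0, 0.0, -1.0]]
force: [-1.3, -0.6, 0.4]
opening: 0.626
```

Call:
send_rows --moves '[[[0,0,8.18,0,0,0,0],[0,0,8.18,0,0,0,0],[0,0,8.18,0,0,0,0],[0,0,8.18,0,0,0,0],[0,0,8.18,0,0,0,0]]]'

```text
time_s: 2.0
position: [0.1617, 0.6037, 0.2226]
tcp_rot: [[0.124, 0.992, 0.0], [0.992, -0.124, -0.0], [-0.0, 0.0, -1.0]]
force: [0.5, -0.4, -0.1]
opening: 0.498
```

Call:
send_rows --moves '[[[0,0,8.18,0,0,0,0],[0,0,8.18,0,0,0,0],[0,0,8.18,0,0,0,0],[0,0,8.18,0,0,0,0],[0,0,8.18,0,0,0,0]]]'

```text
time_s: 2.5
position: [0.1617, 0.6037, 0.2225]
tcp_rot: [[0.744, 0.669, 0.0], [0.669, -0.744, -0.0], [-0.0, 0.0, -1.0]]
force: [0.8, 0.4, -0.2]
opening: 0.501
```

Call:
send_rows --moves '[[[0,0,0,0.385,4.3,0,0],[0,0,0,0.385,4.3,0,0],[0,0,0,0.385,4.3,0,0],[0,0,0,0.385,4.3,0,0],[0,0,0,0.385,4.3,0,0]]]'

```text
time_s: 3.0
position: [0.3217, 0.4565, 0.2227]
tcp_rot: [[0.739, 0.673, 0.0], [0.673, -0.739, 0.0], [0.001, -0.0, -1.0]]
force: [0.7, 0.3, -0.8]
opening: 0.5
```

Call:
send_rows --moves '[[[0,0,0,0.385,4.3,0,0],[0,0,0,0.385,4.3,0,0],[0,0,0,0.385,4.3,0,0],[0,0,0,0.385,4.3,0,0],[0,0,0,0.385,4.3,0,0]]]'

```text
time_s: 3.5
position: [0.4808, 0.3103, 0.2227]
tcp_rot: [[0.74, 0.673, 0.0], [0.673, -0.74, 0.0], [0.001, 0.0, -1.0]]
force: [1.2, 0.9, 0.1]
opening: 0.494
```

Call:
send_rows --moves '[[[0,0,0,0.385,4.3,0,0],[0,0,0,0.385,4.3,0,0],[0,0,0,0.385,4.3,0,0],[0,0,0,0.385,4.3,0,0],[0,0,0,0,0,0,0]]]'

```text
time_s: 4.0
position: [0.6117, 0.1903, 0.2226]
tcp_rot: [[0.743, 0.669, 0.005], [0.669, -0.743, -0.001], [0.003, 0.004, -1.0]]
force: [-0.1, 0.3, 0.0]
opening: 0.499
```

Call:
send_rows --moves '[[[0,0,0,0.1,2,0,0],[0,0,0,0.15,2,0,0],[0,0,0,0,0,1,0],[0,0,0,0,0,0,0],[0,0,0,0,0,0,0]]]'

```text
time_s: 4.5
position: [0.6342, 0.1675, 0.2117]
tcp_rot: [[0.739, 0.674, -0.003], [0.674, -0.739, 0.0], [-0.002, -0.002, -1.0]]
force: [-0.3, -0.6, 0.4]
opening: 0.501
```

Run:
```python
from h import *
from scene import *
im=capture("wrist"); cv2.imwrite("pics/w1.png",im)
k=[.6405,.1627]
for P in ([*k,.162],[*k,.117],[*hinge,.117]): print(np.round(proj("wrist",P),1))
s=readout.read_state(); print(s["position"],s["time_s"]); g=s["position"]+s["tcp_rot"][:,2]*0
print("tcp",proj("wrist",g))
```

```text
[327.6 220.2]
[325.8 204.3]
[323.9 370.1]
[0.63451046 0.16763616 0.2121031 ] 4.55
tcp [317.19662318 249.16976201]
```

View pics/w1.png

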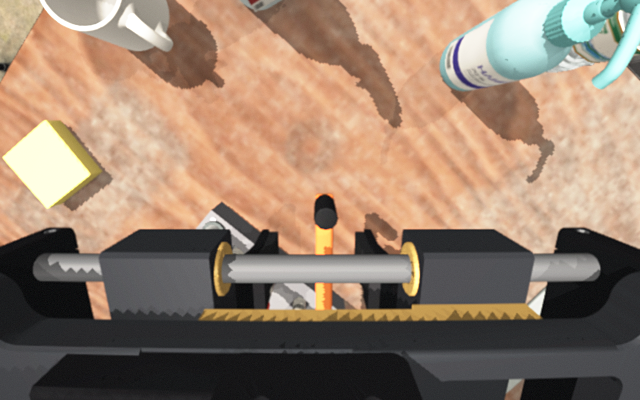

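The knob top is centred near (325,216) in the wrist view against a predicted (328,220), so the estimate is good to about 2 mm. The bar lies along tool x. Now descend and straddle it.

Call:
send_rows --moves '[[[0,0,0,0.3,0.6,0,0],[0,0,0,0,0,2.1,0],[0,0,0,0,0,2.1,0],[0,0,0,0,0,2.1,0],[0,0,0,0,0,2.1,0]]]'

```text
time_s: 5.05
position: [0.6423, 0.1648, 0.1283]
tcp_rot: [[0.739, 0.673, 0.001], [0.673, -0.739, 0.0], [0.001, 0.001, -1.0]]
force: [-0.4, -0.7, 0.5]
opening: 0.499
```

Call:
send_rows --moves '[[[0,0,0,0,0,0.1,-0.2],[0,0,0,0,0,0,-0.2],[0,0,0,0,0,0,-0.2],[0,0,0,0,0,0,-0.2],[0,0,0,0,0,0,-0.2]]]'

```text
time_s: 5.55
position: [0.6425, 0.1645, 0.1288]
tcp_rot: [[0.74, 0.673, 0.002], [0.673, -0.74, 0.0], [0.002, 0.001, -1.0]]
force: [0.4, 0.6, 0.2]
opening: 0.4
```

Call:
send_rows --moves '[[[0,0,-3.2,-0.028,-1.0,0,-0.2],[0,0,-3.2,-0.028,-1.0,0,-0.2],[0,0,-3.2,-0.028,-1.0,0,-0.2],[0,0,-3.2,-0.028,-1.0,0,-0.2],[0,0,-3.2,-0.028,-1.0,0,-0.2]]]'

```text
time_s: 6.05
position: [0.6038, 0.1965, 0.1283]
tcp_rot: [[0.523, 0.852, 0.002], [0.852, -0.523, 0.0], [0.001, 0.002, -1.0]]
force: [0.8, -0.5, -0.1]
opening: 0.405
```

Call:
send_rows --moves '[[[0,0,-3.2,-0.028,-1.0,0,-0.2],[0,0,-3.2,-0.028,-1.0,0,-0.2],[0,0,-3.2,-0.028,-1.0,0,-0.2],[0,0,-3.2,-0.028,-1.0,0,-0.2],[0,0,-3.2,-0.028,-1.0,0,-0.2]]]'

```text
time_s: 6.55
position: [0.5581, 0.2166, 0.1283]
tcp_rot: [[0.268, 0.963, 0.002], [0.963, -0.268, 0.0], [0.001, 0.002, -1.0]]
force: [0.7, 0.4, -0.6]
opening: 0.398
```

Call:
send_rows --moves '[[[0,0,-3.2,-0.028,-1.0,0,-0.2],[0,0,-3.2,-0.028,-1.0,0,-0.2],[0,0,-3.2,-0.028,-1.0,0,-0.2],[0,0,-3.2,-0.028,-1.0,0,-0.2],[0,0,0,0,0,0,-0.2]]]'

```text
time_s: 7.05
position: [0.5171, 0.2229, 0.1281]
tcp_rot: [[0.05, 0.999, -0.001], [0.999, -0.05, -0.0], [-0.0, -0.001, -1.0]]
force: [0.5, 0.1, 0.2]
opening: 0.401
```

Call:
send_rows --moves '[[[0,0,-1.2,0,-0.5,0,-0.2],[0,0,-1.2,0,-0.5,0,-0.2],[0,0,0,0,-0.3,0,-0.2],[0,0,0,0,-0.3,0,-0.2],[0,0,0,0,0,0,-0.2]]]'

```text
time_s: 7.55
position: [0.5008, 0.223, 0.1274]
tcp_rot: [[0.009, 1.0, -0.003], [1.0, -0.009, -0.0], [-0.001, -0.003, -1.0]]
force: [0.5, 0.0, -0.1]
opening: 0.404
```

Call:
send_rows --moves '[[[0,0,0,0,-0.2,0,-0.2],[0,0,0,0,-0.2,0,-0.2],[0,0,0,0,0,0,-0.2],[0,0,0,0,0,0,-0.2],[0,0,0,0,0,0,-0.2]]]'

```text
time_s: 8.05
position: [0.4985, 0.2231, 0.1275]
tcp_rot: [[0.009, 1.0, 0.0], [1.0, -0.009, -0.0], [-0.0, 0.0, -1.0]]
force: [1.3, -1.5, -1.7]
opening: 0.4
```

Call:
send_rows --moves '[[[0,0,0,0,-0.15,0,-0.2],[0,0,0,0,0,0,-0.2],[0,0,0,0,-0.15,0,-0.2],[0,0,0,0,0,0,-0.2],[0,0,0,0,0,0,-0.2]]]'

```text
time_s: 8.55
position: [0.4983, 0.2232, 0.1277]
tcp_rot: [[0.009, 1.0, 0.006], [1.0, -0.009, 0.0], [0.0, 0.006, -1.0]]
force: [7.5, -1.6, -6.1]
opening: 0.404
```

Call:
send_rows --moves '[[[0,0,0,0,-0.15,0,-0.2],[0,0,0,0,0,0,-0.2],[0,0,0,0,-0.15,0,-0.2],[0,0,0,0,0,0,-0.2],[0,0,0,0,0,0,-0.2]]]'

```text
time_s: 9.05
position: [0.4981, 0.2232, 0.1279]
tcp_rot: [[0.009, 1.0, 0.012], [1.0, -0.009, 0.001], [0.001, 0.012, -1.0]]
force: [11.3, -2.2, -9.4]
opening: 0.405
```

Run:
```python
from h import *
a=capture("top"); cv2.imwrite('pics/z4.png',cv2.resize(a[150:250,240:340],None,fx=6,fy=6,interpolation=cv2.INTER_CUBIC))
print(readout.read_state()["force"])
```

```text
[12.25096548 -2.16460661 -8.38729338]
```

View pics/z4.png

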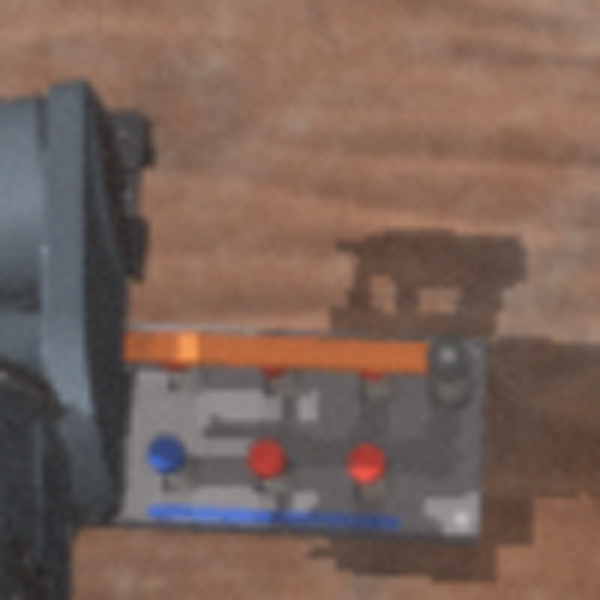

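The bar is seated on its stop: 12 N with the tool blocked, and the bar parallel to the cap row. I'll back off, rise and turn for the tube.

Call:
send_rows --moves '[[[0,0,0,0,0.6,0,-0.2],[0,0,0,0,0.7,0,-0.2],[0,0,0,0,0,0,-0.2],[0,0,0,0,0,-2,-0.2],[0,0,0,0,0,-2,-0.2]]]'

```text
time_s: 9.6
position: [0.5035, 0.2231, 0.1672]
tcp_rot: [[0.009, 1.0, -0.004], [1.0, -0.009, -0.001], [-0.001, -0.004, -1.0]]
force: [-0.7, 0.5, 0.7]
opening: 0.395
```

Call:
send_rows --moves '[[[0,0,0,0,0,-3,0],[0,0,0,0,0,-3,0],[0,0,7.5,0,0,0,0],[0,0,7.5,0,0,0,0],[0,0,7.5,0,0,0,0]]]'

```text
time_s: 10.1
position: [0.504, 0.2233, 0.2278]
tcp_rot: [[0.395, 0.919, -0.002], [0.919, -0.395, 0.0], [-0.001, -0.001, -1.0]]
force: [-0.7, -0.1, -0.2]
opening: 0.497
```

Call:
send_rows --moves '[[[0,0,7.5,0,0,0,0],[0,0,7.5,0,0,0,0],[0,0,7.5,0,0,0,0],[0,0,7.5,0,0,0,0],[0,0,7.5,0,0,0,0]]]'

```text
time_s: 10.6
position: [0.5039, 0.2233, 0.2273]
tcp_rot: [[0.873, 0.488, -0.002], [0.488, -0.873, -0.0], [-0.002, -0.001, -1.0]]
force: [-0.3, 0.0, -0.1]
opening: 0.5
```

```bash
cat > go.py <<'E'
from scene import *
from scipy.spatial.transform import Rotation as Ro
def to(P,y=None,Rt=None):
    s=readout.read_state(); C=s["tcp_rot"]
    print(s["time_s"],"shift cm (current tool axes)",np.round(C.T@(np.array(P)-s["position"])*100,2), "pos",np.round(s["position"],4),"force",np.round(s["force"],1),"open",s["opening"])
    if Rt is not None: print("turn deg",np.round(Ro.from_matrix(C.T@Rt).as_rotvec(degrees=True),2),"shift after turn",np.round(Rt.T@(np.array(P)-s["position"])*100,2))
E
python3 - <<'E'
from go import *
to([*blue,.14])
print(readout.read_state()["tcp_rot"].round(3).tolist())
E
```

```text
10.6 shift cm (current tool axes) [-6.2   1.36  8.74] pos [0.5039 0.2233 0.2273] force [-0.3  0.  -0.1] open 0.5000445030510751
[[0.873, 0.488, -0.002], [0.488, -0.873, -0.0], [-0.002, -0.001, -1.0]]
```

Call:
send_rows --moves '[[[0,0,0,-3.1,0.7,0,0],[0,0,0,-3.1,0.7,0,0],[0,0,0,0,0,3.5,0],[0,0,0,0,0,3.5,0],[0,0,0,0,0,0,0]]]'

```text
time_s: 11.1
position: [0.4537, 0.1798, 0.1544]
tcp_rot: [[0.87, 0.492, -0.011], [0.492, -0.87, -0.001], [-0.01, -0.004, -1.0]]
force: [-0.9, -0.7, -0.2]
opening: 0.499
```

Run:
```python
from go import *
for c in ("wrist","top"):
    im=capture(c)
    if c=="wrist": cv2.imwrite("pics/w2.png",im)
    else: cv2.imwrite('pics/z5.png',cv2.resize(im[150:250,240:340],None,fx=4,fy=4,interpolation=cv2.INTER_CUBIC))
for P in ([*blue,.1045],[*rk(-.026,0),.1045],[*shut,.162]): print(np.round(proj("wrist",P),1))
to([*blue,.058])
```

```text
[315.6 221.1]
[373.1 251.3]
[299.2 136.2]
11.2 shift cm (current tool axes) [-0.06 -0.1   9.96] pos [0.4575 0.1806 0.1576] force [ 0.3 -0.6  0.7] open 0.5031616335907223
```

View pics/w2.png

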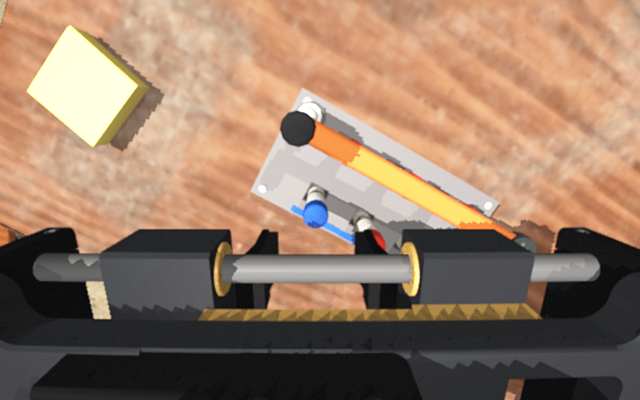

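Blue cap at (316,213), red neighbour at (375,240), knob on the catch at (297,128). They agree with my predictions once the arm's settling motion is allowed for. Descend.

Call:
send_rows --moves '[[[0,0,0,0.05,-0.1,2,-0.1],[0,0,0,0,0,2,-0.1],[0,0,0,0,0,2,-0.1],[0,0,0,0,0,2,-0.1],[0,0,0,0,0,1.5,-0.1]]]'

```text
time_s: 11.7
position: [0.4597, 0.1821, 0.0634]
tcp_rot: [[0.87, 0.493, 0.003], [0.493, -0.87, 0.001], [0.003, 0.001, -1.0]]
force: [0.6, -0.6, -0.3]
opening: 0.452
```

Call:
send_rows --moves '[[[0,0,0,0,0,0.4,-0.1],[0,0,0,0,0,0,-0.1],[0,0,0,0,0,0,-0.1],[0,0,0,0,0,0,-0.1],[0,0,0,0,0,0,-0.1]]]'

```text
time_s: 12.2
position: [0.4588, 0.1817, 0.0594]
tcp_rot: [[0.87, 0.492, 0.002], [0.492, -0.87, 0.0], [0.002, 0.001, -1.0]]
force: [-0.5, 0.7, -0.8]
opening: 0.452
```

Call:
send_rows --moves '[[[0,0,0,0,0,0,-1],[0,0,0,0,0,0,-1],[0,0,0,0,0,0,-1],[0,0,0,0,0,0,-1],[0,0,0,0,0,0,-1]]]'

```text
time_s: 12.7
position: [0.4582, 0.1816, 0.0585]
tcp_rot: [[0.87, 0.492, -0.0], [0.492, -0.87, 0.0], [-0.0, -0.0, -1.0]]
force: [0.7, 0.4, -0.0]
opening: 0.175
```

Call:
send_rows --moves '[[[0,0,0,0,0,0,-1],[0,0,0,0,0,0,-1],[0,0,0,0,0,0,-1],[0,0,0,0,0,0,-1],[0,0,0,0,0,0,-1]]]'

```text
time_s: 13.2
position: [0.4582, 0.1816, 0.0585]
tcp_rot: [[0.87, 0.492, -0.0], [0.492, -0.87, 0.0], [-0.0, -0.0, -1.0]]
force: [-0.4, -0.7, 0.0]
opening: 0.169
```

Call:
send_rows --moves '[[[0,0,0,0,0,-0.8,-1],[0,0,0,0,0,-1.2,-1],[0,0,0,0,0,-1.6,-1],[0,0,0,0,0,-1.6,-1],[0,0,0,0,0,-1.6,-1]]]'

```text
time_s: 13.7
position: [0.4584, 0.1815, 0.1282]
tcp_rot: [[0.87, 0.493, 0.001], [0.493, -0.87, -0.0], [0.001, 0.001, -1.0]]
force: [-0.0, -0.4, -0.2]
opening: 0.171
```

Call:
send_rows --moves '[[[0,0,0,0,0,-2,-1],[0,0,0,0,0,-2,-1],[0,0,0,0,0,-2,-1],[0,0,0,0,0,-2,-1],[0,0,0,0,0,-2,-1]]]'

```text
time_s: 14.2
position: [0.458, 0.1813, 0.2286]
tcp_rot: [[0.87, 0.492, 0.001], [0.492, -0.87, -0.0], [0.001, 0.001, -1.0]]
force: [0.3, 0.0, -0.2]
opening: 0.168
```

```bash
cat >> go.py <<'E'
F=np.array([.566,-.2287,.2]); a=np.radians(4.3); cx=np.array([np.cos(a),np.sin(a),0])
tz=np.sin(np.radians(25))*cx-np.cos(np.radians(25))*np.array([0,0,1]); ty=np.array([np.sin(a),-np.cos(a),0])
RT=np.column_stack([np.cross(ty,tz),ty,tz]); PT=F-.0035*tz
E
python3 - <<'E'
from go import *
to(PT,Rt=RT)
# yaw-only stage
x=np.array([np.cos(a),np.sin(a),0]); Ry=np.column_stack([x,ty,[0,0,-1]])
to(PT+[0,0,.04],Rt=Ry)
im=capture("side"); cv2.imwrite('pics/s2.png',cv2.resize(im[150:300,260:440],None,fx=4,fy=4,interpolation=cv2.INTER_CUBIC))
E
```

```text
14.2 shift cm (current tool axes) [-10.93  40.94   2.56] pos [0.458  0.1813 0.2286] force [ 0.3  0.  -0.2] open 0.16775668278905878
turn deg [-5.47 24.52 24.8 ] shift after turn [ 5.77 41.7   5.49]
14.2 shift cm (current tool axes) [-10.92  40.95  -1.44] pos [0.458  0.1813 0.2286] force [ 0.3  0.  -0.2] open 0.16775668278905878
turn deg [ 0.03 -0.07 25.2 ] shift after turn [ 7.55 41.7  -1.46]
```

View pics/s2.png

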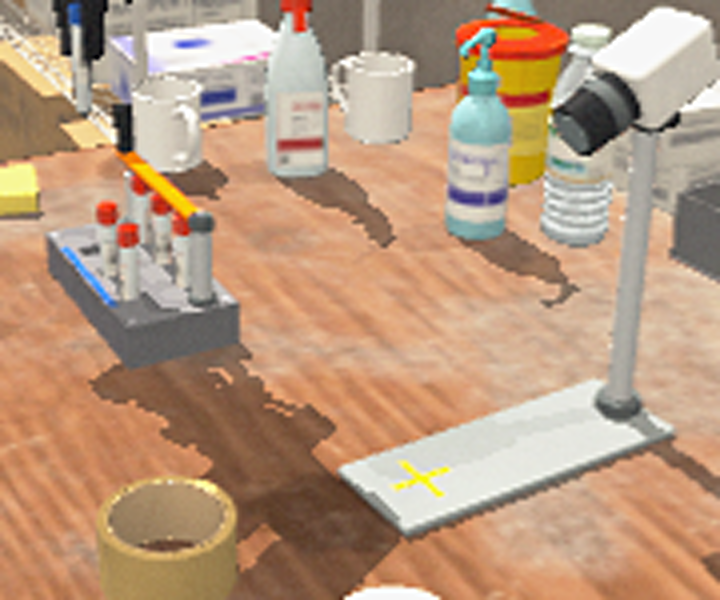

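The blue tube hangs upright in the gripper at (78,60) of the crop. The bar is shut and all five reds are standing. Go to the focus: yaw, transfer, then lean.

Call:
send_rows --moves '[[[0,0,6.3,0,0,0,-1],[0,0,6.3,0,0,0,-1],[0,0,6.3,0,0,0,-1],[0,0,6.3,0,0,0,-1],[0,0,0,0,0,0,-1]]]'

```text
time_s: 14.75
position: [0.458, 0.1814, 0.227]
tcp_rot: [[0.997, 0.075, 0.0], [0.075, -0.997, -0.0], [0.0, 0.0, -1.0]]
force: [-0.2, 0.7, -0.2]
opening: 0.168
```

Call:
send_rows --moves '[[[0,0,0,0.25,1.5,-0.3,-1],[0,0,0,0.5,2.7,-0.3,-1],[0,0,0,0.6,3.4,-0.2,-1],[0,0,0,0.6,3.4,-0.2,-1],[0,0,0,0.6,3.4,-0.2,-1]]]'

```text
time_s: 15.25
position: [0.4944, 0.0387, 0.239]
tcp_rot: [[0.997, 0.078, 0.0], [0.078, -0.997, -0.0], [0.0, 0.0, -1.0]]
force: [0.9, -1.6, 0.1]
opening: 0.167
```

Call:
send_rows --moves '[[[0,0,0,0.6,3.4,0,-1],[0,0,0,0.6,3.4,0,-1],[0,0,0,0.6,3.4,0,-1],[0,0,0,0.6,3.4,0,-1],[0,0,0,0.6,3.4,0,-1]]]'

```text
time_s: 15.75
position: [0.5371, -0.1288, 0.2388]
tcp_rot: [[0.997, 0.078, 0.0], [0.078, -0.997, -0.0], [0.0, 0.0, -1.0]]
force: [0.7, -0.6, -0.4]
opening: 0.171
```

Call:
send_rows --moves '[[[0,0,0,0.6,3.4,0,-1],[0,0,0,0.6,3.1,0,-1],[0,0,0,0.4,2,0,-1],[0,0,0,0.2,1,0,-1],[0,0,0,0,0,0,-1]]]'

```text
time_s: 16.25
position: [0.5622, -0.2214, 0.2384]
tcp_rot: [[0.997, 0.075, -0.0], [0.075, -0.997, 0.0], [-0.0, -0.0, -1.0]]
force: [-0.3, 1.2, -0.3]
opening: 0.168
```

Call:
send_rows --moves '[[[0,3,0,0,0,0,-1],[0,6,0,0,0,0,-1],[0,7,0,0,0,0,-1],[0,6,0,0,0,0,-1],[0,3,0,0,0,0,-1]]]'

```text
time_s: 16.75
position: [0.5602, -0.2179, 0.2383]
tcp_rot: [[0.903, 0.076, 0.422], [0.068, -0.997, 0.034], [0.423, -0.002, -0.906]]
force: [-0.2, -0.2, -0.4]
opening: 0.168
```

Call:
send_rows --moves '[[[0,0,0,0,0,0,-1],[0,0,0,0,0,0,-1],[0,0,0,0,0,0,-1],[0,0,0,0,0,0,-1],[0,0,0,0,0,0,-1]]]'

```text
time_s: 17.25
position: [0.5628, -0.2206, 0.2387]
tcp_rot: [[0.904, 0.076, 0.422], [0.069, -0.997, 0.032], [0.423, 0.0, -0.906]]
force: [0.4, 0.0, -0.6]
opening: 0.168
```

Run:
```python
from go import *
to(PT,Rt=RT)
```

```text
17.25 shift cm (current tool axes) [-1.4   0.84  3.27] pos [ 0.5628 -0.2206  0.2387] force [ 0.4  0.  -0.6] open 0.16838245138641258
turn deg [-0.01 -0.01  0.06] shift after turn [-1.4   0.84  3.27]
```

Call:
send_rows --moves '[[[0,0,0,-0.3,0.2,0.6,-1],[0,0,0,-0.4,0.2,0.9,-1],[0,0,0,-0.4,0.2,0.9,-1],[0,0,0,-0.2,0.2,0.6,-1],[0,0,0,-0.1,0.04,0.27,-1]]]'

```text
time_s: 17.75
position: [0.5635, -0.2291, 0.2015]
tcp_rot: [[0.904, 0.074, 0.42], [0.067, -0.997, 0.033], [0.421, -0.002, -0.907]]
force: [-0.2, 0.2, 0.4]
opening: 0.167
```

Call:
send_rows --moves '[[[0,0,0,0,0,0,-1],[0,0,0,0,0,0,-1],[0,0,0,0,0,0,-1],[0,0,0,0,0,0,-1],[0,0,0,0,0,0,-1]]]'

```text
time_s: 18.25
position: [0.564, -0.2291, 0.2034]
tcp_rot: [[0.904, 0.075, 0.422], [0.068, -0.997, 0.031], [0.423, 0.0, -0.906]]
force: [1.0, 0.2, -0.7]
opening: 0.169
```

Run:
```python
from go import *
to(PT,Rt=RT)
top=capture("top"); im=capture("side")
print("blue side",[(np.round(r["location"],3),round(r["p"],2)) for r in spot_in("side","blue_tube")[:3]])
cv2.imwrite('pics/s3.png',np.hstack([cv2.resize(im[150:300,260:440],(480,400),interpolation=cv2.INTER_CUBIC),cv2.resize(top[120:260,170:290],(320,400),interpolation=cv2.INTER_CUBIC)]))
for P in (F,F-tz*.0495,F+tz*.0495):
    p=proj("side",P); print((p-[260,150])*[480/180,400/150])
```

```text
18.25 shift cm (current tool axes) [ 0.04 -0.02  0.04] pos [ 0.564  -0.2291  0.2034] force [ 1.   0.2 -0.7] open 0.16924032553524912
turn deg [ 0.02 -0.03  0.02] shift after turn [ 0.04 -0.02  0.04]
blue side []
[289.44099293 159.90022101]
[274.07815989 123.43468211]
[303.98383104 194.4087294 ]
```

View pics/s3.png

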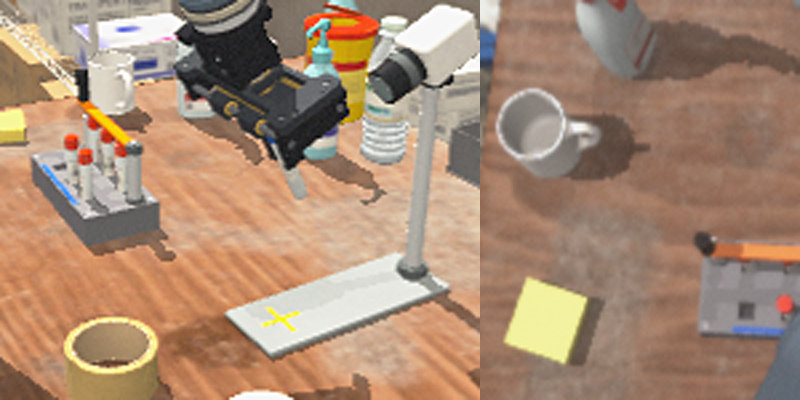

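The tube foot is at (302,195) against a predicted (304,194), and it is leaned as planned. The bar is shut, and the note block, mug and red tubes are where they were. Handing in.

```bash
python3 -c "
from h import *
print(bot.hand_in()); s=readout.read_state(); print(s['position'],s['opening'])"
```

```text
the job is handed in; nothing more can be done
None
the job is handed in; nothing more can be done
```

The job is handed in. The keeper bar is shut past its catch, and the gripper holds the blue-capped tube at the camera's focus point, leaned back 25 degrees. No verdict came back; these are my own checks.

- **Bar:** I pushed the knob round its arc onto the stop. The tool was blocked there at about 12 N, well over the catch's 3 N, and the bar lay parallel to the rear row of caps. The last pictures still showed it shut.
- **Tube:** I lifted it straight out only after that, then carried it to the focus. At 18.3 s the tool was within 1 mm and 0.1 degrees of its target pose. The tube's foot was within about 1 mm (in the picture) of where I predicted it in the side view. The gripper opening, about 15 mm, showed the tube still held.
- **Other things:** The red-capped tubes, note block and mug looked unmoved in the last pictures. The label roll was only partly in view, but the arm never went near it.

**What disagreed:** The wrist camera's picture sat 4 to 8 pixels off my predictions, mostly because the arm was still settling when it was taken. The network did not find the blue tube in the final side view, so I checked it by eye against the projection.

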